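# Lay the last kebab across the skewer rack

## Robot

A 6-joint arm with a two-finger parallel gripper is mounted at the origin on the work surface. World frame = base frame: x ahead of the robot, y to its left, z up, the work surface at z = 0. Lengths are in m, angles in rad, forces in N, time in s.
With the tool pointing down it reaches from about 0.275 to 0.75 m from the base axis. Payload 10.2 kg.
Tool frame: the origin (TCP) lies midway between the tips of the shut fingers; the grasp point (between the pads) lies 19 mm behind it (env.hold_point_z is the distance from the TCP to the grasp point, in m); z points along the fingers, y is the line along which they close (so a half turn about z gives the same grasp; the last joint's range is limited). The gripper opens to 85 mm and grips with 20 to 120 N. Pads are 22 mm wide; open, the fingers measure 114 mm over their backs; the gripper's body (76 mm by 85 mm) begins 54 mm behind the grasp point. The pads swing forward as they close: fully open they stand 13 mm farther back than shut.
Start: joints at [-1.421, 0.313, 1.498, -0, 1.331, -0.223], TCP at [0.191, -0.489, 0.231] pointing down, gripper open.
Joint ranges: [-2.94, 2.94], [-0.97, 2.17], [0.19, 2.56], [-1.23, 4.37], [0.02, 3.11], [-2.88, 2.88]. Speed limits (rad/s): [2.39, 2.39, 3.01, 3.14, 3.14, 3.14].

## Interface

Orientations are given as a unit quaternion [x, y, z, w].
In Python, from bench import env, kinematics, monitor, eyes, job gives the robot as it stands. The module is installed in compiled form; this text tells all that it offers. Calls block until the motion is done:
- env.reach(position, orientation): joint-space move of the TCP to a pose.
- env.movel(position, velocity=0.15, frame=None, guard=None): straight line of the TCP; frame=None keeps the orientation; velocity is the mean speed in m/s. With guard (N) it stops when the force on the tool has changed by that much, and returns True; else False.
- env.set_joints(angles): joint-space move.
- env.release() and env.close_gripper(effort=None): open the fingers fully, or close them until they stop; effort is the grip in N (None keeps the last).
- env.hold(seconds).
- kinematics.ik(position, orientation): joint angles nearest the present ones, or None.
- monitor.sense(): the state.
- eyes.grab_frame(name): name is "scene" or "side" or "wrist"; returns a dict with "frame" (480x640x3 uint8, red, green, blue), "mtx" (3x3 intrinsics, pixels), "view" (4x4, takes a point from world to camera coordinates). Camera axes: x right, y down, z forward; pixel columns grow to the right and rows downward; lengths in m; the calibration is good to about 2 mm. A picture is of the moment at which its call begins. There is no depth.
A pose or a line that the arm cannot do raises env.MotionError and nothing moves.
- job.hand_in(): hands the job in; it is judged then, once.
The state is a dict: "clock": time; "joints": joint angles; "qvel": joint speeds; "joint_efforts": joint torques, N m; "position": TCP position; "ee_rot": TCP orientation; "contact_force": force on the tool from outside, world axes, zero at the start; "ft_torque": the same for the moment, N m; "finger_gap": opening from 0.0 (shut) to 1.0 (fully open); "gripper_force": force on a finger pad.
Only numpy, scipy, OpenCV 4.12 (cv2) and the standard library are available. Lean on these libraries where they do the work, as an engineer would, in place of code of your own. Each camera call takes 0.05 s, during which the arm holds its last target. There are 200 camera calls.

## Task

One kebab is still standing in the stoneware pot. Draw it out and lay it across the skewer rack in the empty pair of notches, like its neighbours: handle out on the same side, resting in both plates with the food between them. Set it down gently rather than dropping it, leave the pot standing, and do not disturb the other kebabs, the roasting tin or the things around.

Things in the scene. Friction and masses are not known exactly. Their poses are not given: they have to be found in the camera images.
- skewer: The kebab to move, about 0.1 kg: 260 mm skewer, 6 mm round steel, dark wooden handle, six chunks of food up to 27 mm square, 36 to 134 mm from the point. Origin on its axis, 90 mm from the point; x axis along it from point to handle. It stands point down in the pot, leaning on the rim about 24 degrees from upright, handle up. It can slide out along its axis: after 125 mm the point clears the rim.
- skewer_handle (a point): Middle of this kebab's handle, on the axis, 222 mm from the point (132 mm from the origin). The handle is round, 18 mm thick and 68 mm long (188 to 256 mm from the point), with a 12 mm steel ferrule before it and a cap behind it.
- skewer_tip (a point): Point of skewer, 90 mm from its origin.
- pot: loose stoneware pot, reddish brown with a pale band, round, 76 mm across, 105 mm high, wall and floor 6 mm thick, 0.7 kg. Origin: centre of its underside, z up. The skewer in it leans towards the pot's x axis.
- rack: White enamelled roasting tin, 250 x 210 mm and 40 mm high, loop handles at its x ends (reaching 152 mm from the centre), with a steel skewer rack in it; loose, moves as one, 1.8 kg. Origin: centre of the tin's underside, z up. The rack: two upright plates, 170 mm long along x, 3 mm thick, at y = -75 and +75 mm, top edges 75 mm up; each has three V notches in its top edge.
- rack_mid (a point): Axis of a skewer lying in the middle notches, halfway between the plates: 70 mm above the origin of rack. Notches at x = -60, 0 and +60 mm in both plates, 90-degree V, 18 mm wide at the top, 9 mm deep. Skewers lie along y, their origins at y = 0, handles to -y beyond the tin's edge (handle middle at y = -132 mm). One of the three pairs is empty: which one varies.
- skewer_b: A second kebab, the same in size and axes as skewer, already lying in a pair of notches of the rack; to be left there.
- skewer_c: A third such kebab, lying in another pair of notches; to be left there.
- lemon: half a lemon, 47 mm across and 28 mm high, loose on the tin's floor below the empty pair of notches, clear of what lies in the rack. Origin: centre of its underside.
- mill: wooden pepper mill, 54 mm across, 166 mm high, standing loose. Origin: centre of its underside, z up.
- oil: green glass oil bottle, 62 mm across, 215 mm high, standing loose. Origin: centre of its underside, z up.
- fruit: white fruit bowl on a foot with three fruits, 176 mm across, 155 mm high. Origin: centre of its underside, z up.

How it is judged:
By the outcome, as a careful person would: the job done as asked, in the order asked, and still so for the second after the job is handed in, with the robot touching nothing.
It also fails if it takes over 51 s, if anything falls off the work surface, if the arm or the gripper's body presses on something with over 40 N, if the wrist force passes 120 N, or if a joint passes its speed limit or range.

## Working session

There is one attempt and no reset: what is moved stays moved. The work goes in short steps, each a Python script; the robot and the scene stay as the last script left them, time stands still between calls to the robot, and variables do not carry over. Pictures are saved under pics/ and viewed, at most 11 in all, crops included, and the job is handed in when it is done.

```bash
mkdir -p pics; python3 - <<'E'
from bench import env, monitor, eyes
import cv2,pickle
d={n:eyes.grab_frame(n) for n in("scene","side","wrist")}
pickle.dump(d,open('f0.pkl','wb'))
for n in d: cv2.imwrite(f'pics/{n}0.png',cv2.resize(d[n]["frame"][:,:,::-1],(800,600),interpolation=cv2.INTER_CUBIC))
for n in d: print(n,d[n]["mtx"].tolist(),d[n]["view"].round(4).tolist())
s=monitor.sense();print(s["clock"],env.hold_point_z,s["ee_rot"])
E
```

```text
scene [[526.6067057673758, 0.0, 325.3956977498383], [0.0, 526.6067057673758, 243.92225854913366], [0.0, 0.0, 1.0]] [[0.1216, 0.9925, -0.0107, -0.0426], [0.7705, -0.1012, -0.6294, -0.403], [-0.6258, 0.0683, -0.777, 2.1248], [0.0, 0.0, 0.0, 1.0]]
side [[472.57271103743574, 0.0, 325.6739801621319], [0.0, 472.57271103743574, 238.00595908213018], [0.0, 0.0, 1.0]] [[-0.9537, -0.3006, 0.0019, 0.5765], [-0.2206, 0.6955, -0.6838, 0.2446], [0.2042, -0.6526, -0.7297, 1.3422], [0.0, 0.0, 0.0, 1.0]]
wrist [[362.85573969274094, 0.0, 325.66665761591], [0.0, 362.85573969274094, 243.53254874466728], [0.0, 0.0, 1.0]] [[0.3641, -0.9313, -0.001, -0.5256], [-0.8915, -0.3489, 0.2892, -0.0376], [-0.2696, -0.1044, -0.9573, 0.3785], [0.0, 0.0, 0.0, 1.0]]
0.15 0.0187 [ 9.82676864e-01  1.85326639e-01  2.96130865e-05 -4.65476975e-04]
```

View pics/scene0.png

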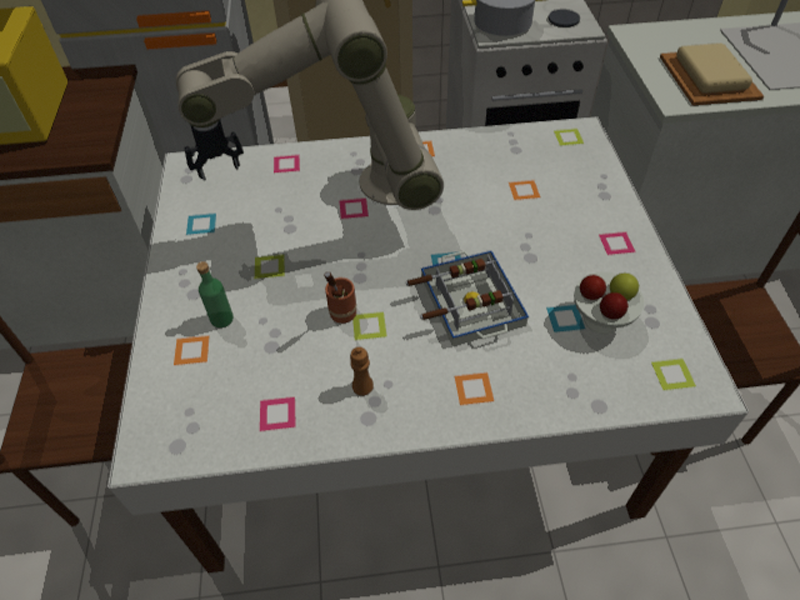

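View pics/side0.png

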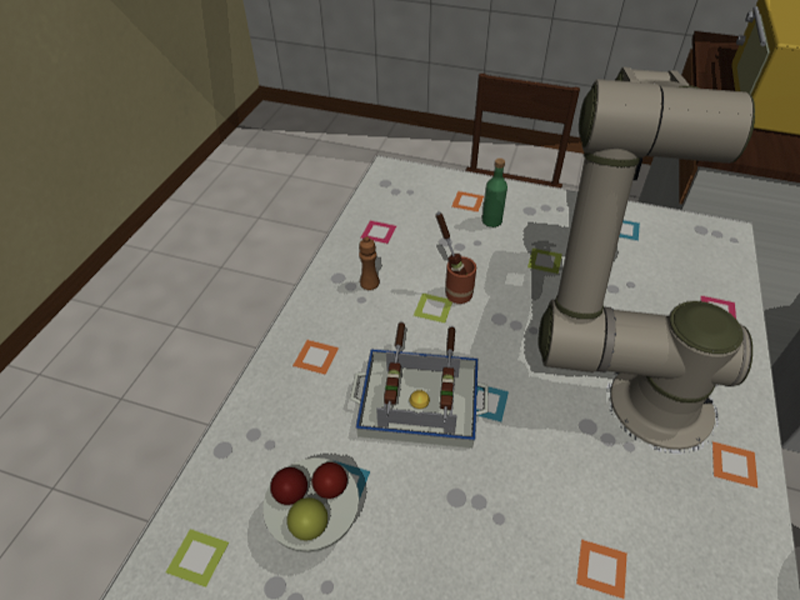

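The middle pair of notches is empty. The rack is near scene (470,297), with its handles toward −y. The pot is near (341,300), with the skewer leaning toward −y and toward the robot. Next I'll enlarge crops.

```bash
python3 - <<'E'
import cv2,pickle
d=pickle.load(open('f0.pkl','rb'))
def crop(n,x0,y0,w,h,k):
    im=d[n]["frame"][y0:y0+h,x0:x0+w,::-1]
    return cv2.resize(im,None,fx=k,fy=k,interpolation=cv2.INTER_CUBIC)
cv2.imwrite('pics/sc.png',crop('scene',245,190,190,100,4))
cv2.imwrite('pics/si.png',crop('side',275,160,130,200,3))
E
```

```text
(no output)
```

View pics/sc.png

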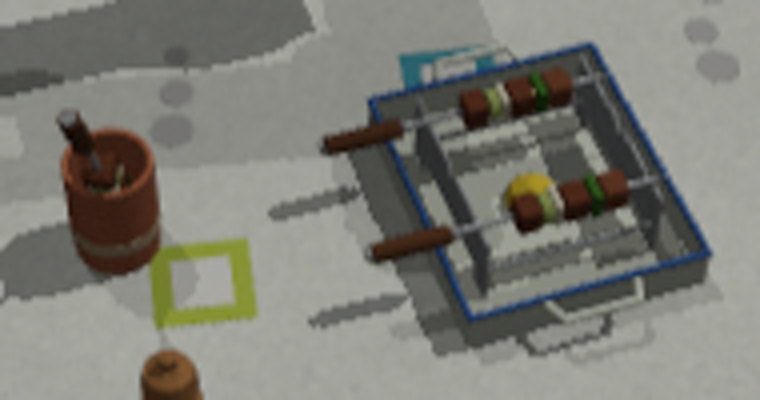

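View pics/si.png

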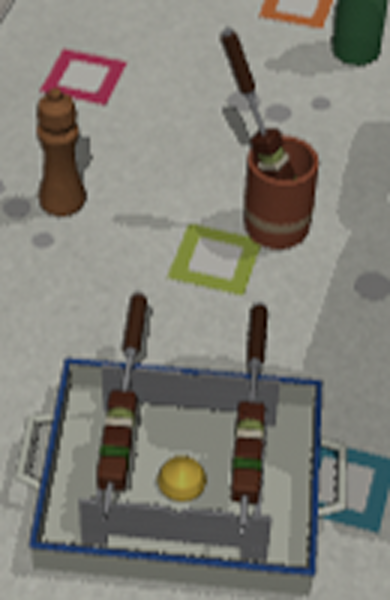

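Readings: the tin's rim corners, handle ends, pot rim and skewer cap are all clear in both crops. I'll fit the poses jointly from them.

```bash
cat > vis.py <<'E'
import numpy as np,pickle
from scipy.optimize import least_squares
def proj(f,P):
    P=np.atleast_2d(P); c=P@f["view"][:3,:3].T+f["view"][:3,3]; q=c@f["mtx"].T; return q[:,:2]/q[:,2:]
def uncrop(uv,x0,y0,k): return (np.array(uv,float)+.5)/k-.5+[x0,y0]
def rz(a): return np.array([[np.cos(a),-np.sin(a),0],[np.sin(a),np.cos(a),0],[0,0,1]])
E
python3 - <<'E'
from vis import *
d=pickle.load(open('f0.pkl','rb'))
S=lambda a:uncrop(a,245,190,4); D=lambda a:uncrop(a,275,160,3)
R=[(-.125,-.105,.04),(-.125,.105,.04),(.125,.105,.04),(.125,-.105,.04),(-.06,-.17,.07),(.06,-.17,.07)]
rs=S([(370,101),(593,45),(709,255),(471,318),(324,146),(370,254)])
rd=D([(322,381),(313,574),(35,549),(66,361),(259,307),(139,295)])
def fr(p):
    W=np.array(R)@rz(p[2]).T+[p[0],p[1],0]
    return np.r_[(proj(d["scene"],W)-rs).ravel(),(proj(d["side"],W)-rd).ravel()]
r=least_squares(fr,[.5,.1,0],x_scale=.1,loss='soft_l1');print('rack',r.x,fr(r.x).reshape(2,-1).round(1))
t=np.linspace(0,2*np.pi,120);C=np.c_[np.cos(t)*.038,np.sin(t)*.038,0*t]
def ext(f,c):
    q=proj(f,C+[*c,.105]);b=proj(f,C+[*c,0]); return np.array([q[:,0].min(),q[:,0].max(),q[:,1].min(),b[:,1].max()])
es=np.array([*S([(64,130),(155,271)]).T.ravel()]); ed=np.array([*D([(247,136),(318,247)]).T.ravel()])
def fp(p): return np.r_[ext(d["scene"],p)-es,ext(d["side"],p)-ed]
q=least_squares(fp,[.45,-.1],x_scale=.1,diff_step=1e-3);print('pot',q.x,fp(q.x).round(1))
def tri(us,ud):
    f=lambda P:np.r_[(proj(d["scene"],P)-us).ravel(),(proj(d["side"],P)-ud).ravel()]
    o=least_squares(f,[.45,-.15,.2]);return o.x,o.fun.round(1)
for a,b in [((68,117),(229,34)),]: print('cap',tri(S([a]),D([b])))
# skewer line model: tip on floor, cap at .258; handle base .188
for a,b in [((90,154),(250,93))]: print('hbase',tri(S([a]),D([b])))
E
```

```text
rack [0.52679643 0.15775305 0.19753203] [[-0.6 -0.8 -0.4 -1.   0.4 -1.  -0.3 -0.1 -1.1  0.2 -0.9  0.1]
 [-0.7  0.9  0.   0.4 -1.6 -0.4 -0.1  0.1 -0.1  0.1 -0.2  0.8]]
pot [ 0.52347678 -0.19636789] [-1.1 -0.4 -1.2  1.4 -0.3 -0.  -0.1  2.2]
cap (array([ 0.59401696, -0.21728681,  0.2404141 ]), array([-0.3, -0.3, -0.3,  0.3]))
hbase (array([ 0.56894888, -0.20876515,  0.17239085]), array([-1. , -1.1, -1.1,  1. ]))
```

```bash
cat > plan.py <<'E'
import numpy as np
from scipy.spatial.transform import Rotation as Ro
from bench import env,kinematics,monitor,eyes
rack=np.array([.5268,.1578,0]); ryaw=.1975
pot=np.array([.5235,-.1964,0]); az=np.radians(-17.3); lean=np.radians(23.5)
u=np.array([np.cos(az),np.sin(az),0]); Z=np.array([0,0,1.])
s=np.sin(lean)*u+np.cos(lean)*Z
tip=np.array([.594,-.2173,.2404])-.258*s
tz=np.cos(lean)*u-np.sin(lean)*Z     # tool z for the grasp
D=.008; G=.150
def pose(p,z,x,d=D):  # p: point on the skewer axis to lie d behind the TCP
    return p+d*z, Ro.from_matrix(np.c_[x,np.cross(z,x),z]).as_quat()
hd=np.array([np.sin(ryaw),-np.cos(ryaw),0])  # handle direction when laid
gp=rack+(G-.09)*hd+[0,0,.07]
E
python3 - <<'E'
from plan import *
print('tip',tip,'rel pot along u',(tip-pot)@u,'side',np.cross(u,tip-pot)[2])
P=tip+G*s;print('grip',P)
for sg in(1,-1):
    print('sign',sg)
    for n,a in [('pre',pose(P-.1*tz,tz,sg*s)),('grasp',pose(P,tz,sg*s)),('draw',pose(P+.14*s,tz,sg*s)),('up',pose(P+.14*s+.03*Z,tz,sg*s)),
      ('above',pose(gp+.12*Z,-Z,sg*hd)),('place',pose(gp,-Z,sg*hd))]:
        q=kinematics.ik(*a);print(n,a[0].round(3),None if q is None else np.round(q,2))
E
```

```text
tip [ 0.49577683 -0.18670689  0.0037985 ] rel pot along u -0.029351488549540585 side 0.0010104279128754484
grip [ 0.55288332 -0.20449358  0.14135751]
sign 1
pre [ 0.472 -0.179  0.178] [-0.86  0.15  2.42  2.31  0.71 -1.12]
grasp [ 0.56  -0.207  0.138] [-0.71  0.42  2.2   2.53  0.69 -1.25]
draw [ 0.613 -0.223  0.267] [-0.66  0.23  1.95  2.06  0.37 -0.66]
up [ 0.613 -0.223  0.297] [-0.66  0.18  1.92  1.85  0.34 -0.44]
above [0.539 0.099 0.182] None
place [0.539 0.099 0.062] None
sign -1
pre [ 0.472 -0.179  0.178] [-0.86  0.15  2.42  2.31  0.71  2.02]
grasp [ 0.56  -0.207  0.138] [-0.71  0.42  2.2   2.53  0.69  1.89]
draw [ 0.613 -0.223  0.267] [-0.66  0.23  1.95  2.06  0.37  2.48]
up [ 0.613 -0.223  0.297] [-0.66  0.18  1.92  1.85  0.34  2.7 ]
above [0.539 0.099 0.182] [-0.03  0.4   1.5  -0.    1.24 -0.23]
place [0.539 0.099 0.062] [-0.03  0.55  1.62 -0.    0.97 -0.23]
```

```bash
python3 - <<'E'
from plan import *
P=tip+G*s
for psi in(-80,-60,-40,-20,0,20,40,60,80):
  for al in(0,15,30):
    for sg in (1,-1):
      z0=Ro.from_rotvec(s*np.radians(psi)).apply(tz); a=np.radians(al)
      z=np.cos(a)*z0-np.sin(a)*s; x=np.cos(a)*s+np.sin(a)*z0
      zl=-np.cos(a)*Z-np.sin(a)*hd; xl=np.cos(a)*hd-np.sin(a)*Z
      q=[kinematics.ik(*p) for p in (pose(P-.1*z,z,sg*x),pose(P,z,sg*x),pose(P+.15*s+.03*Z,z,sg*x),pose(gp+.12*Z,zl,sg*xl),pose(gp,zl,sg*xl))]
      if all(v is not None for v in q): print(psi,al,sg,z[2].round(2),*[np.round(v,1).tolist() for v in (q[1],q[2],q[3])])
E
```

```text
-80 30 -1 -0.52 [-0.2, 0.8, 1.4, -1.0, 1.4, 0.1] [-0.2, 0.7, 1.0, -1.0, 1.6, -0.3] [-0.2, 0.5, 1.5, 0.5, 1.4, -0.6]
-60 30 -1 -0.63 [-0.2, 0.6, 1.6, -1.1, 1.1, -0.0] [-0.2, 0.5, 1.2, -0.9, 1.3, -0.4] [-0.2, 0.5, 1.5, 0.5, 1.4, -0.6]
-40 30 -1 -0.72 [-0.3, 0.5, 1.8, -1.1, 0.7, -0.3] [-0.3, 0.4, 1.4, -0.7, 1.0, -0.7] [-0.2, 0.5, 1.5, 0.5, 1.4, -0.6]
-20 0 -1 -0.37 [-0.5, 0.5, 2.2, 3.5, 0.7, 1.3] [-0.4, 0.2, 1.9, 4.2, 0.2, 0.4] [-0.0, 0.4, 1.5, -0.0, 1.2, -0.2]
-20 30 1 -0.78 [-0.5, 0.4, 1.9, -0.7, 0.3, 2.3] [-0.4, 0.3, 1.5, -0.3, 0.7, 1.9] [-0.2, 0.5, 1.5, 0.5, 1.4, 2.6]
-20 30 -1 -0.78 [-0.5, 0.4, 1.9, -0.7, 0.3, -0.9] [-0.4, 0.3, 1.5, -0.3, 0.7, -1.3] [-0.2, 0.5, 1.5, 0.5, 1.4, -0.6]
0 0 -1 -0.4 [-0.7, 0.4, 2.2, 2.5, 0.7, 1.9] [-0.7, 0.2, 1.9, 1.8, 0.3, 2.8] [-0.0, 0.4, 1.5, -0.0, 1.2, -0.2]
0 15 1 -0.62 [-0.7, 0.3, 2.1, 2.0, 0.3, -0.7] [-0.6, 0.2, 1.7, 0.6, 0.4, 0.8] [-0.1, 0.4, 1.5, 0.3, 1.3, 2.7]
0 30 1 -0.8 [-0.6, 0.3, 1.9, 0.6, 0.4, 0.7] [-0.6, 0.2, 1.5, 0.3, 0.8, 1.1] [-0.2, 0.5, 1.5, 0.5, 1.4, 2.6]
0 30 -1 -0.8 [-0.6, 0.3, 1.9, 0.6, 0.4, -2.4] [-0.6, 0.2, 1.5, 0.3, 0.8, -2.0] 
[... 329 characters left out ...]
.6] [-0.2, 0.5, 1.5, 0.5, 1.4, 2.6]
40 15 1 -0.53 [-0.9, 0.5, 1.8, 1.2, 1.1, -0.4] [-0.9, 0.4, 1.5, 1.1, 1.2, 0.1] [-0.1, 0.4, 1.5, 0.3, 1.3, 2.7]
40 30 1 -0.72 [-0.9, 0.5, 1.7, 0.9, 1.1, -0.1] [-0.8, 0.4, 1.3, 0.8, 1.3, 0.3] [-0.2, 0.5, 1.5, 0.5, 1.4, 2.6]
60 15 1 -0.43 [-1.0, 0.7, 1.6, 1.1, 1.5, -0.4] [-0.9, 0.6, 1.3, 1.1, 1.6, 0.0] [-0.1, 0.4, 1.5, 0.3, 1.3, 2.7]
60 30 1 -0.63 [-0.9, 0.6, 1.5, 0.8, 1.4, -0.2] [-0.8, 0.6, 1.2, 0.8, 1.7, 0.2] [-0.2, 0.5, 1.5, 0.5, 1.4, 2.6]
80 15 1 -0.3 [-0.9, 0.9, 1.4, 1.0, 1.8, -0.4] [-0.9, 0.8, 1.1, 1.1, 2.0, 0.0] [-0.1, 0.4, 1.5, 0.3, 1.3, 2.7]
80 30 1 -0.52 [-0.9, 0.8, 1.3, 0.8, 1.7, -0.3] [-0.8, 0.8, 0.9, 0.9, 2.0, 0.1] [-0.2, 0.5, 1.5, 0.5, 1.4, 2.6]
```

```bash
cat >> plan.py <<'E'
G=.1495; gp=rack+(G-.09)*hd+[0,0,.07]
def frames(psi,al):
    z0=Ro.from_rotvec(s*np.radians(psi)).apply(tz); a=np.radians(al)
    return (np.cos(a)*z0-np.sin(a)*s, np.cos(a)*s+np.sin(a)*z0,
            -np.cos(a)*Z-np.sin(a)*hd, np.cos(a)*hd-np.sin(a)*Z)
E
python3 - <<'E'
from plan import *
from vis import *
d=pickle.load(open('f0.pkl','rb'))
def gnd(n,uv):
    return least_squares(lambda p:(proj(d[n],[p[0],p[1],0])-np.array(uv)).ravel(),[.5,0]).x
print('bottle',gnd('scene',(176,257)),gnd('side',(395,178)),'mill',gnd('scene',(290,312)),gnd('side',(295,229)))
P=tip+G*s
for psi in(20,30,40,50,60,75):
  for al in(0,5,10):
    for sg in(1,-1):
      z,x,zl,xl=frames(psi,al)
      q=[kinematics.ik(*p) for p in (pose(P-.1*z,z,sg*x),pose(P,z,sg*x),pose(P+.15*s+.03*Z,z,sg*x),pose(gp+.12*Z,zl,sg*xl),pose(gp,zl,sg*xl))]
      print(psi,al,sg,*[None if v is None else np.round(v,1).tolist() for v in q])
E
```

```text
bottle [ 0.51106147 -0.52532017] [ 0.49428748 -0.5203904 ] mill [ 0.77498523 -0.16228778] [ 0.76175979 -0.15389753]
20 0 1 [-1.1, 0.3, 2.3, 1.6, 1.1, -0.8] [-0.9, 0.5, 2.1, 1.9, 0.9, -0.9] [-0.8, 0.2, 1.8, 1.5, 0.8, -0.2] None None
20 0 -1 [-1.1, 0.3, 2.3, 1.6, 1.1, 2.4] [-0.9, 0.5, 2.1, 1.9, 0.9, 2.3] None [-0.0, 0.4, 1.5, -0.0, 1.2, -0.2] [-0.0, 0.6, 1.6, -0.0, 1.0, -0.2]
20 5 1 [-1.1, 0.2, 2.2, 1.5, 1.0, -0.6] [-0.9, 0.4, 2.1, 1.8, 0.9, -0.7] [-0.8, 0.2, 1.8, 1.3, 0.8, -0.0] [-0.1, 0.4, 1.5, 0.1, 1.3, 2.8] [-0.1, 0.6, 1.6, 0.1, 1.0, 2.8]
20 5 -1 [-1.1, 0.2, 2.2, 1.5, 1.0, 2.5] [-0.9, 0.4, 2.1, 1.8, 0.9, 2.4] None [-0.1, 0.4, 1.5, 0.1, 1.3, -0.3] [-0.1, 0.6, 1.6, 0.1, 1.0, -0.3]
20 10 1 [-1.1, 0.2, 2.2, 1.4, 0.9, -0.5] [-0.9, 0.4, 2.0, 1.6, 0.8, -0.6] [-0.8, 0.2, 1.7, 1.2, 0.8, 0.1] [-0.1, 0.4, 1.5, 0.2, 1.3, 2.8] [-0.1, 0.6, 1.6, 0.2, 1.0, 2.7]
20 10 -1 [-1.1, 0.2, 2.2, 1.4, 0.9, 2.7] [-0.9, 0.4, 2.0, 1.6, 0.8, 2.6] None [-0.1, 0.4, 1.5, 0.2, 1.3, -0.4] [-0.1, 0.6, 1.6, 0.2, 1.0, -0.4]
30 0 1 [-1.2, 0.4, 2.2, 1.5, 1.2, -0.7] [-1.0, 0.5, 2.0, 1.7, 1.1, -0.7] [-0.9, 0.3, 1.8, 1.4, 1
[... 3646 characters left out ...]
None [-0.0, 0.4, 1.5, -0.0, 1.2, -0.2] [-0.0, 0.6, 1.6, -0.0, 1.0, -0.2]
75 5 1 [-1.1, 0.9, 1.4, 1.0, 1.9, -0.4] [-1.0, 0.9, 1.5, 1.1, 1.8, -0.4] [-0.9, 0.7, 1.2, 1.2, 1.9, -0.0] [-0.1, 0.4, 1.5, 0.1, 1.3, 2.8] [-0.1, 0.6, 1.6, 0.1, 1.0, 2.8]
75 5 -1 [-1.1, 0.9, 1.4, 1.0, 1.9, 2.7] [-1.0, 0.9, 1.5, 1.1, 1.8, 2.7] None [-0.1, 0.4, 1.5, 0.1, 1.3, -0.3] [-0.1, 0.6, 1.6, 0.1, 1.0, -0.3]
75 10 1 [-1.1, 0.8, 1.3, 1.0, 1.9, -0.4] [-0.9, 0.8, 1.5, 1.1, 1.7, -0.4] [-0.9, 0.7, 1.2, 1.2, 1.9, -0.0] [-0.1, 0.4, 1.5, 0.2, 1.3, 2.8] [-0.1, 0.6, 1.6, 0.2, 1.0, 2.7]
75 10 -1 [-1.1, 0.8, 1.3, 1.0, 1.9, 2.8] [-0.9, 0.8, 1.5, 1.1, 1.7, 2.7] None [-0.1, 0.4, 1.5, 0.2, 1.3, -0.4] [-0.1, 0.6, 1.6, 0.2, 1.0, -0.4]
```

```bash
echo 'psi,al=40,10
z,x,zl,xl=frames(psi,al); P=tip+G*s' >> plan.py
python3 - <<'E'
from plan import *
import cv2,pickle
env.reach(*pose(P-.10*z+.01*Z,z,x))
d={n:eyes.grab_frame(n) for n in("wrist","side","scene")}
pickle.dump(d,open('f1.pkl','wb'))
a=d["wrist"]["frame"][:,:,::-1]
b=cv2.resize(d["side"]["frame"][140:260,300:420,::-1],(480,480),interpolation=cv2.INTER_CUBIC)
cv2.imwrite('pics/w1.png',cv2.resize(np.hstack([cv2.resize(a,(520,390)),cv2.resize(b,(280,280)) if 0 else cv2.copyMakeBorder(cv2.resize(b,(280,280)),0,110,0,0,0)]),None,fx=1,fy=1))
print(monitor.sense()["clock"],monitor.sense()["position"],z)
from vis import proj
for n in d: print(n,proj(d[n],np.array([tip+k*s for k in(.134,.15,.176,.188,.256)])).round(1).tolist())
E
```

```text
1.675 [ 0.48059938 -0.24352081  0.19340689] [ 0.78267328  0.41924098 -0.4600647 ]
wrist [[326.8, 275.3], [326.8, 255.7], [326.9, 221.4], [327.0, 204.5], [327.3, 91.2]]
side [[362.4, 205.2], [361.0, 201.0], [358.6, 194.1], [357.5, 190.8], [350.9, 171.8]]
scene [[269.1, 231.0], [268.2, 229.5], [266.6, 227.0], [265.9, 225.8], [261.5, 218.8]]
```

View pics/w1.png

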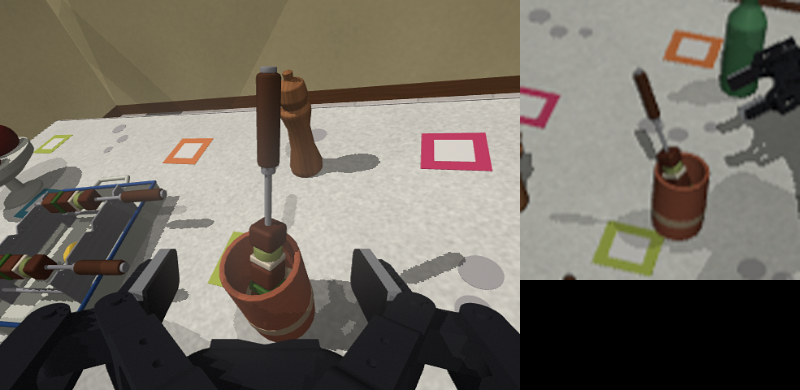

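The wrist view shows the cap at about (329,84), the handle base at (330,207) and the food top at (329,273). All are within about 2 px of the prediction. I'll shift sideways by 1.3 mm and grasp.

```bash
python3 - <<'E'
from plan import *
import cv2,pickle
f=pickle.load(open('f1.pkl','rb'))["wrist"]
off=f["view"][0,:3]*.0013; print(off, off@z)
p=P+off-z*(off@z)
np.save('P.npy',p)
hit=env.movel(p+D*z,velocity=.08,guard=6)
m=monitor.sense();print(hit,m["position"]-(p+D*z),m["contact_force"])
if not hit:
    env.close_gripper(80)
    m=monitor.sense();print(m["finger_gap"],m["gripper_force"],m["contact_force"],m["clock"])
    d={n:eyes.grab_frame(n) for n in("wrist","side","scene")}
    pickle.dump(d,open('f2.pkl','wb'))
    a=cv2.resize(d["wrist"]["frame"][:,:,::-1],(520,390)); b=cv2.resize(d["side"]["frame"][150:250,310:410,::-1],(280,280),interpolation=cv2.INTER_CUBIC)
    cv2.imwrite('pics/w2.png',np.hstack([a,cv2.copyMakeBorder(b,0,110,0,0,0)]))
E
```

```text
[ 0.00043538 -0.00117917 -0.00033168] -9.99331139796864e-07
False [-0.00011339 -0.00032186  0.00023799] [-0.06571509 -0.79162065 -1.42841626]
0.028584264956757185 78.48141074180603 [-1.62125795  0.29113289 -0.01431782] 3.8833
```

View pics/w2.png

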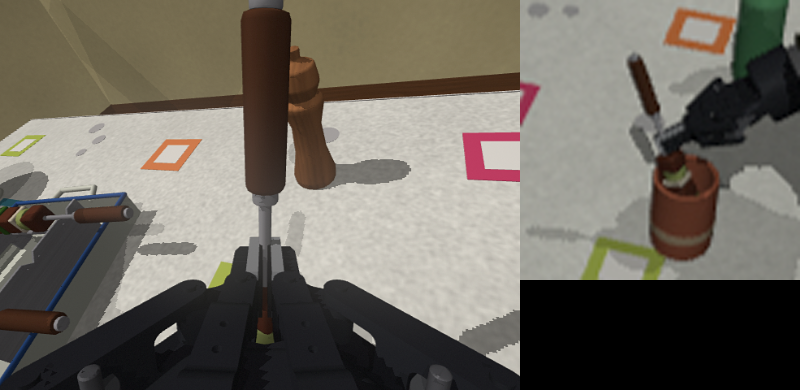

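The shaft is gripped between the pads, with the handle still vertical in view and the pot unmoved. I'll draw it out along its axis.

```bash
python3 - <<'E'
from plan import *
import cv2,pickle
p=np.load('P.npy')
for k,v in ((.03,.05),(.135,.1)):
    env.movel(p+k*s+D*z,velocity=v); m=monitor.sense();print(m["contact_force"].round(1),m["finger_gap"],m["clock"])
up=p+.135*s; up[2]=.36
env.movel(up+D*z,velocity=.12)
m=monitor.sense();print(m["contact_force"].round(1),m["finger_gap"],m["clock"])
d={n:eyes.grab_frame(n) for n in("wrist","side","scene")}
pickle.dump(d,open('f3.pkl','wb'))
c=lambda n,x0,y0:cv2.resize(d[n]["frame"][y0:y0+160,x0:x0+160,::-1],(400,400),interpolation=cv2.INTER_CUBIC)
cv2.imwrite('pics/w3.png',np.hstack([c("side",280,90),c("scene",200,130)]))
E
```

```text
[-0.4 -0.1 -1.2] 0.026512941757148592 4.7833
[ 0.5 -0.3 -0.4] 0.02938770106476775 5.9833
[ 0.  -0.7 -1.2] 0.027218876455425686 6.9333
```

View pics/w3.png

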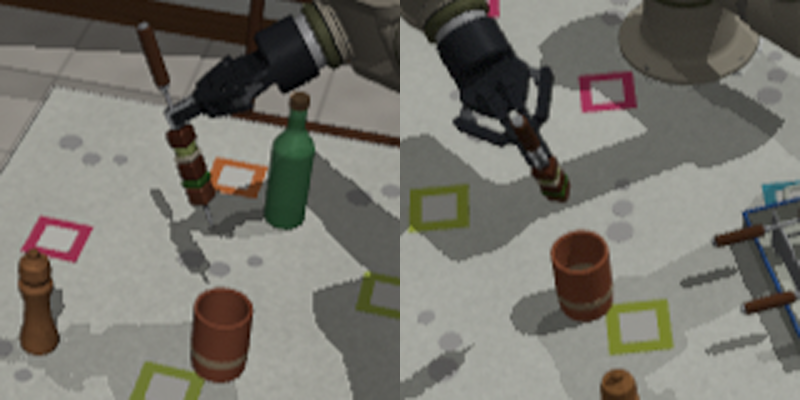

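The kebab is out and held, and the pot is standing. I'll carry it over the rack and check it in the hand.

```bash
python3 - <<'E'
from plan import *
from vis import proj
import cv2,pickle
env.reach(*pose(gp+.22*Z,zl,xl)); print(monitor.sense()["clock"])
env.movel(gp+.09*Z+D*zl,velocity=.12); env.hold(.3)
m=monitor.sense();print(m["clock"],m["contact_force"].round(1),m["finger_gap"],(m["position"]-(gp+.09*Z+D*zl)).round(4))
d={n:eyes.grab_frame(n) for n in("wrist","side","scene")}
pickle.dump(d,open('f4.pkl','wb'))
c=lambda n,x0,y0,w,h,k:cv2.resize(d[n]["frame"][y0:y0+h,x0:x0+w,::-1],None,fx=k,fy=k,interpolation=cv2.INTER_CUBIC)
cv2.imwrite('pics/a4.png',np.hstack([c("side",275,215,130,150,3),c("scene",320,170,130,150,3)]))
cv2.imwrite('pics/w4.png',d["wrist"]["frame"][:,:,::-1])
for n in d: print(n,proj(d[n],np.array([gp+.09*Z+(k-G)*hd for k in(0,.036,.134,.188,.26)])).round(1).tolist())
E
```

```text
9.375
10.9083 [-0.3  0.3 -1.3] 0.024647258586271713 [ 0.0001 -0.      0.0002]
wrist [[325.5, 520.7], [325.5, 485.2], [325.4, 351.4], [325.4, 239.6], [325.3, 6.2]]
side [[332.7, 316.5], [334.1, 304.5], [337.6, 274.3], [339.3, 259.0], [341.6, 239.9]]
scene [[406.5, 201.7], [396.2, 204.3], [367.7, 211.6], [351.8, 215.7], [330.2, 221.2]]
```

View pics/a4.png

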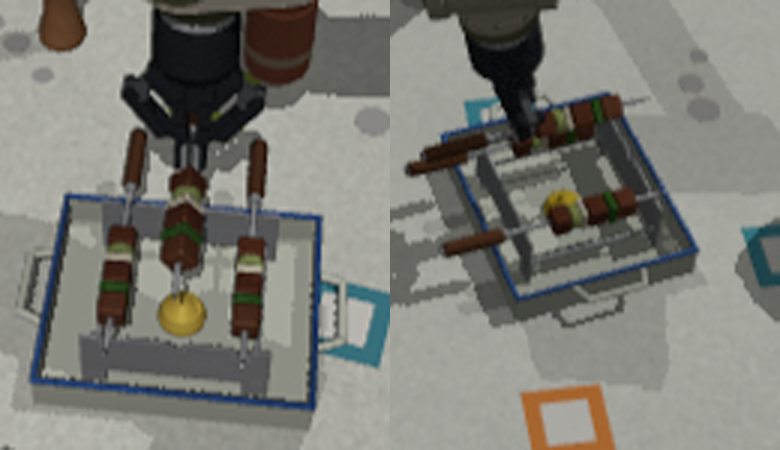

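View pics/w4.png

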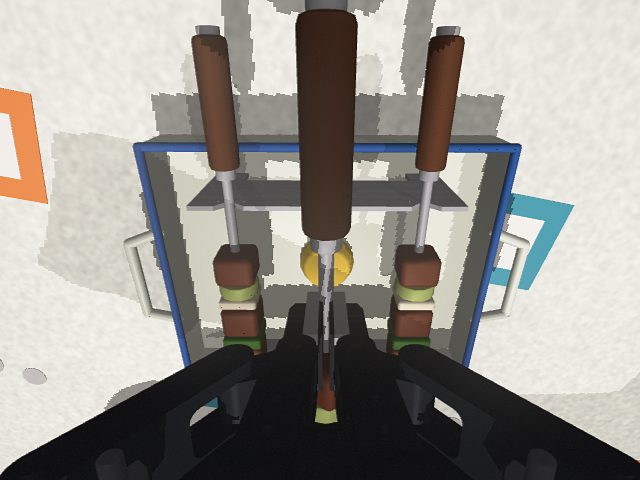

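The held kebab's handle base is at wrist (326,239), as predicted. The neighbours' handle bases are at (225,171) and (432,171), and the tin rim corners are at (138,146) and (519,147). I'll refine the rack pose from this view.

```bash
python3 - <<'E'
from vis import *
d=pickle.load(open('f4.pkl','rb'))["wrist"]
R=[(-.06,-.098,.07),(.06,-.098,.07),(-.06,-.166,.07),(.06,-.166,.07),(-.125,-.105,.04),(.125,-.105,.04)]
m=np.array([(432,171),(225,171),(449,36),(207,37),(519,147),(138,146)],float)
fr=lambda p:(proj(d,np.array(R)@rz(p[2]).T+[p[0],p[1],0])-m).ravel()
r=least_squares(fr,[.5268,.1578,.1975],x_scale=.1);print(r.x,r.fun.round(1),fr([.5268,.1578,.1975]).round(1))
E
```

```text
[0.52545388 0.15639149 0.19836088] [-1.4 -1.   0.9 -0.8 -0.8  0.6  1.9 -0.1  1.  -0.1 -1.8  1.2] [-4.2  1.  -1.5  0.9 -4.1  3.3 -0.6  2.3 -1.7  1.8 -3.8  2.8]
```

```bash
python3 - <<'E'
from plan import *
import cv2,pickle
g=gp+[-.0013,-.0013,0]
env.movel(g+.09*Z+D*zl,velocity=.05)
print(env.movel(g+.012*Z+D*zl,velocity=.08,guard=5))
hit=env.movel(g-.002*Z+D*zl,velocity=.015,guard=2.5)
m=monitor.sense();print(hit,(m["position"]-(g+D*zl)).round(4),m["contact_force"].round(1),m["ft_torque"].round(2),m["clock"])
d={n:eyes.grab_frame(n) for n in("wrist","side","scene")}
pickle.dump(d,open('f5.pkl','wb'))
c=lambda n,x0,y0,w,h,k:cv2.resize(d[n]["frame"][y0:y0+h,x0:x0+w,::-1],(int(w*k),int(h*k)),interpolation=cv2.INTER_CUBIC)
w=cv2.resize(d["wrist"]["frame"][:,100:540,::-1],(412,450))
cv2.imwrite('pics/a5.png',np.hstack([c("side",278,215,125,150,3),w]))
E
```

```text
False
True [ 0.0002  0.     -0.0003] [3.3 0.5 1.9] [-0.03 -0.34 -0.07] 13.1917
```

View pics/a5.png

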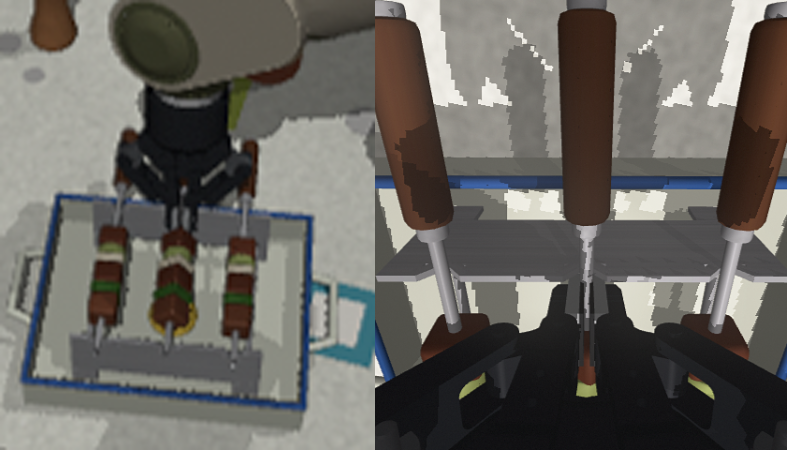

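The kebab is at notch height, centred between its neighbours (587 against 435 and 739), and a light flank contact is felt. I'll ease it over by 0.6 mm and release.

```bash
python3 - <<'E'
from plan import *
import cv2,pickle
m=monitor.sense();q=np.array(m["position"])
rx=np.array([np.cos(ryaw),np.sin(ryaw),0])
env.movel(q+.0006*rx,velocity=.01)
print(monitor.sense()["contact_force"].round(1))
env.release(); env.hold(.2)
m=monitor.sense();print(m["contact_force"].round(1),m["finger_gap"])
q=np.array(m["position"])
print(env.movel(q+.02*Z,velocity=.04,guard=4)); env.movel(q-.15*zl+.0*Z,velocity=.12)
env.movel(q-.15*zl+[-.12,-.1,.08],velocity=.15)
env.hold(.5); print(monitor.sense()["clock"],monitor.sense()["contact_force"].round(1))
d={n:eyes.grab_frame(n) for n in("wrist","side","scene")}
pickle.dump(d,open('f6.pkl','wb'))
c=lambda n,x0,y0,w,h,k:cv2.resize(d[n]["frame"][y0:y0+h,x0:x0+w,::-1],(int(w*k),int(h*k)),interpolation=cv2.INTER_CUBIC)
cv2.imwrite('pics/a6.png',np.hstack([c("side",278,195,130,170,3),c("scene",320,150,130,170,3)]))
E
```

```text
[0.5 0.2 0.8]
[-0.3  0.1 -0.7] 1.001599336046177
False
18.275 [ 0.3 -0.7 -0.3]
```

View pics/a6.png

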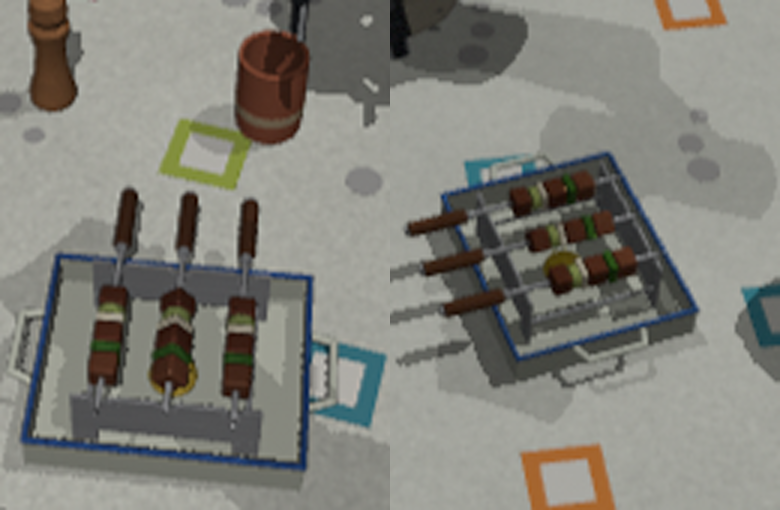

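The three kebabs lie parallel with their handle ends in line, the new one in the middle notches. The pot is standing and nothing has moved.

```bash
python3 -c "
from bench import job
print(job.hand_in())"
```

```text
the job is handed in; nothing more can be done
None
```

The kebab now lies in the empty middle pair of notches with its handle out like its neighbours; the pot is standing, nothing else looked disturbed in the last pictures, and the job was handed in at about 18 s (no verdict was returned).

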